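# Make up the load on a spring balance

### The job

A part-used solder reel is being weighed by make-up on the spring balance: leave the reel on the pan and stand brass weights beside it until the pan has sunk so far that the tip of the red pointer rests within the green band. At the end every weight must stand upright, either on the pan or, if not needed, on the blue mat. Do not shift the green marker or the roll of black tape.

Things in the scene. Friction and masses are not known exactly. Their poses are not given: they have to be found in the camera images.
- balance: Spring balance, fixed: grey base plate (250 x 110 x 14 mm) and an upright aluminium mast (50 mm wide, 254 mm high, front face 140 mm from the pan centre) behind a sprung pan. Origin: on the worktop under the pan's centre; x points from the pan to the mast, y to the left of someone facing the mast, z up.
- pan_floor (a point): Centre of the upper face of the flat steel pan (170 mm in x, 200 mm in y, rim 3 mm high; axes as the balance). It stays level and sinks 0.12 mm per gram put on it (50 g: 6 mm), settling in about 1 s. Empty it is 150 mm above the worktop; travel 100 mm. The grey carriage that holds it begins 93 mm from this point towards the mast and rises 58 mm above the pan.
- pointer (a point): Tip of the red pointer (a bar 5 mm thick) on the pan's carriage, 134 mm behind and 60 mm left of the pan centre and 50 mm above the pan floor; it goes up and down with the pan in front of a white graduated plate. The point is at mid-thickness of the bar.
- green_band (a point): Green marker (40 mm wide, 8 mm high) on the white plate, just left of the pointer's tip. The point is at mid-height of its right end. It is a stiff slider that has been set beforehand and must not be shifted. Its green face, from 4 mm below to 4 mm above this point, is the band. At the start the pointer stands above it by the equivalent of 230 to 380 g.
- solder_reel: Part-used solder reel with green flanges, 56 mm across, 38 mm high, about 0.18 to 0.26 kg, standing on the pan on its flange, about 30 mm towards the mast and 50 mm right of the pan's centre. Origin: centre of its underside.
- weight_mat: Square blue mat, 150 x 150 x 3 mm, fixed to the worktop; the weights stand on it at the corners of a 70 mm square. Origin: centre of its underside; x and y along its edges.
- tape_black: Bystander: roll of black tape lying flat on the worktop, 53 mm across, 19 mm high. Origin: centre of its underside. Not to be moved.
- weight_50: Brass weight of 50 g: upright cylinder 22 mm in diameter and 12 mm high with an 8 mm neck and a 14 mm knob on top, 28 mm high in all. Its place on the mat varies. Origin: centre of its underside, z up.
- weight_100: Brass weight of 100 g: upright cylinder 28 mm in diameter and 18 mm high with an 8 mm neck and a 14 mm knob on top, 34 mm high in all. Its place on the mat varies. Origin: centre of its underside, z up.
- weight_150: Brass weight of 150 g: upright cylinder 33 mm in diameter and 20 mm high with an 8 mm neck and a 14 mm knob on top, 36 mm high in all. Its place on the mat varies. Origin: centre of its underside, z up.
- weight_200: Brass weight of 200 g: upright cylinder 37 mm in diameter and 22 mm high with an 8 mm neck and a 14 mm knob on top, 38 mm high in all. Its place on the mat varies. Origin: centre of its underside, z up.

How it is judged (in metres and radians):
At the end, for the whole second after the job is handed in: The middle of the red pointer's tip is within 4 mm, up or down, of the middle of the green band (the band is 8 mm high); the solder reel stands upright on the pan; each of the four weights stands upright (within 0.1 rad), with its centre on the pan or on the blue mat; all are at rest (z of pointer in the frame of green_band between -0.004 and 0.004 m and x of solder_reel in the frame of pan_floor between -0.08 and 0.08 m and y of solder_reel in the frame of pan_floor between -0.095 and 0.095 m and z of solder_reel in the frame of pan_floor between -0.004 and 0.005 m and angle between each of solder_reel, weight_50, weight_100, weight_150, weight_200's own z axis and vertical below 0.1 rad and linear speed of each of solder_reel, weight_50, weight_100, weight_150, weight_200 below 0.01 m/s and ((x of weight_50 in the frame of pan_floor between -0.08 and 0.08 m and y of weight_50 in the frame of pan_floor between -0.095 and 0.095 m and z of weight_50 in the frame of pan_floor between -0.004 and 0.005 m) or (x of weight_50 in the frame of weight_mat between -0.075 and 0.075 m and y of weight_50 in the frame of weight_mat between -0.075 and 0.075 m and z of weight_50 in the frame of weight_mat between -0.002 and 0.008 m)) and ((x of weight_100 in the frame of pan_floor between -0.08 and 0.08 m and y of weight_100 in the frame of pan_floor between -0.095 and 0.095 m and z of weight_100 in the frame of pan_floor between -0.004 and 0.005 m) or (x of weight_100 in the frame of weight_mat between -0.075 and 0.075 m and y of weight_100 in the frame of weight_mat between -0.075 and 0.075 m and z of weight_100 in the frame of weight_mat between -0.002 and 0.008 m)) and ((x of weight_150 in the frame of pan_floor between -0.08 and 0.08 m and y of weight_150 in the frame of pan_floor between -0.095 and 0.095 m and z of weight_150 in the frame of pan_floor between -0.004 and 0.005 m) or (x of weight_150 in the frame of weight_mat between -0.075 and 0.075 m and y of weight_150 in the frame of weight_mat between -0.075 and 0.075 m and z of weight_150 in the frame of weight_mat between -0.002 and 0.008 m)) and ((x of weight_200 in the frame of pan_floor between -0.08 and 0.08 m and y of weight_200 in the frame of pan_floor between -0.095 and 0.095 m and z of weight_200 in the frame of pan_floor between -0.004 and 0.005 m) or (x of weight_200 in the frame of weight_mat between -0.075 and 0.075 m and y of weight_200 in the frame of weight_mat between -0.075 and 0.075 m and z of weight_200 in the frame of weight_mat between -0.002 and 0.008 m))); the robot touches nothing.
It fails at once if the green marker is shifted by more than 2 mm along its slide (distance of green_band from where it was at the start of the episode above 0.002 m).
It fails at once if the roll of black tape is moved by more than 10 mm (distance of tape_black from where it was at the start of the episode above 0.01 m).
It also fails if it takes over 67 s, if anything falls off the work surface, if the arm or the gripper's body presses on something with over 40 N, if the wrist force passes 120 N, or if a joint passes its speed limit or range.

### The arm

A 6-joint arm with a two-finger parallel gripper is mounted at the origin on a cart in front of the work surface, level with it; the furniture and walls round the work are solid. World frame = base frame: x ahead of the robot, y to its left, z up, the work surface at z = 0. Lengths are in mm, angles in rad, forces in N, time in s.
With the tool pointing down it reaches from about 350 to 875 mm from the base axis. Payload 4.2 kg.
Tool frame: the origin (TCP) lies on the mounting face of the last link; the fingertips stand 173 mm ahead of it and the grasp point (between the pads) lies grip_point_offset ahead of it (grip_point_offset is the distance from the TCP to the grasp point, in mm); z points along the fingers, y is the line along which they close (so a half turn about z gives the same grasp; the last joint's range is limited). The gripper opens to 85 mm and grips with 20 to 120 N. Pads are 22 mm wide; open, the fingers measure 114 mm over their backs; the gripper's body (76 mm by 85 mm) begins 54 mm behind the grasp point. The pads swing forward as they close: fully open they stand 13 mm farther back than shut.
Start: joints at [0.259, 0.385, 0.008, 0, -1.194, -0.259], TCP at [624.98, 0.025, 404.712] pointing down, gripper open.
Joint ranges: [-3.14, 3.14], [-1.21, 2.06], [-1.07, 1.41], [-3.16, 2.05], [-2.99, -0.16], [-3.1, 3.1]. Speed limits (rad/s): [2.79, 2.79, 3.14, 3.14, 3.14, 3.14].

### API

Orientations are given as a unit quaternion [x, y, z, w].
In Python, from bench import read_state, get_image, job_done, recognise, place_of, grip_point_offset gives the robot as it stands. The module is installed in compiled form; this text tells all that it offers.
- The arm moves only by the tool carry_out, never from a script. Its arguments are lists of equal length, an entry for each row: "slide": the shift along the tool's x, y, z in m, a list of three; "roll": the turn about the tool's z in degrees; "claw": the finger opening in m, from 0 to 0.0854. A call has 1 to 8 rows; each row is the pose to reach, as a shift and turn from the pose commanded when the call began, along the tool's axes at that moment; what a row does not reach only later rows make up. A row lasts 1/8 s, in which the tool goes at most 62.5 mm and 10.7 degrees, less where a joint would pass 70% of its speed; a pose out of reach is approached as far as the arm can. A call with a gripper value outside its range is refused whole. The fingers move at their own pace and stop on an object; the grip force is fixed at half the most. Time passes only in rows, so rows that repeat a pose let the fingers close. It gives the time, the measured TCP pose, the force, the opening and the grip force at its end, in the units of the state.
- read_state(): the state, without advancing time (a new reading comes with each control period).
- get_image(name): name is "scene" or "side" or "wrist"; returns a dict with "img" (420x560x3 uint8, red, green, blue), "z_map" (420x560 float32, mm along the optical axis (not along the pixel's ray), 0 where there is no reading), "mtx" (3x3 intrinsics, pixels), "world_from_camera" (4x4, takes a point from camera to world coordinates); the wrist camera has in their place "T_tool_cam" (4x4, takes a point from camera to tool coordinates, whose origin is the TCP and whose axes are the flange's). Camera axes: x right, y up, looking along -z (the intrinsics and any distortion apply to the point x, -y, -z); pixel columns grow to the right and rows downward; lengths in mm; the calibration is good to about 2 mm. A picture is of the moment at which its call begins: read the wrist's pose just before it.
- job_done(): hands the job in; it is judged then, once.
Trained networks look in a picture, given as the dict that the camera call returned (one of the last four; its "shot" number tells which), for a name from the list of things; names that differ only in an ending like _2 or _b are one class to them, and where a whole thing is asked for, a point or a joint stands for the part that bears it (a point fixed in the world has none). Each returns a list of dicts, best first, with "conf" (0 to 1); they miss things now and then, are a little off and sometimes report something else, mostly with a low value. They report only what shows in the picture. A call takes as long as a camera call.
- recognise(picture, thing): "at" ([column, row] in pixels, amid what is visible of it).
- place_of(picture, thing): "at" ([column, row] in pixels: a listed point, or the origin of a listed thing).
The state is a dict: "clock": time; "joints": joint angles; "joint_vel": joint speeds; "joint_efforts": joint torques, N m; "position": TCP position; "ee_rot": TCP orientation; "contact_force": force on the tool from outside, world axes, zero at the start; "wrist_torque": the same for the moment, N m; "gripper_width": finger opening in mm; "grasp_force": force on a finger pad.
Only numpy, scipy, OpenCV 4.12 (cv2) and the standard library are available. Lean on these libraries where they do the work, as an engineer would, in place of code of your own. Each camera call takes 0.05 s, during which the arm holds its last target. There are 200 camera calls.

## Working session

There is one attempt and no reset: what is moved stays moved. The work goes in short steps, Python scripts to look and compute and a tool call to move; the robot and the scene stay as the last step left them, time stands still between calls to the robot, and variables do not carry over. Pictures are saved under pics/ and viewed, at most 10 in all, crops included, and the job is handed in when it is done.

Besides the shell and the picture viewer there is one more tool, called after "Call:" by a JSON object that holds its "method" and its "body". carry_out: Moves the arm, as the interface text tells. Its arguments: {"type":"object","properties":{"slide":{"type":"array"},"roll":{"type":"array"},"claw":{"type":"array"}},"required":["slide","roll","claw"]}

```bash
mkdir -p pics; cat > h.py <<'E'
import numpy as np, cv2
from bench import *
from scipy.spatial.transform import Rotation as R
def T_of(p,s=None):
    if 'world_from_camera' in p: return np.array(p['world_from_camera'])
    T=np.eye(4);T[:3,:3]=R.from_quat(s['ee_rot']).as_matrix();T[:3,3]=s['position']
    return T@np.array(p['T_tool_cam'])
def ray(p,uv,s=None):
    K=np.array(p['mtx']);T=T_of(p,s)
    d=np.array([(uv[0]-K[0,2])/K[0,0],-(uv[1]-K[1,2])/K[1,1],-1.0])
    return T[:3,3],T[:3,:3]@d
def at_depth(p,uv,s=None,r=1):
    u,v=[int(round(x)) for x in uv]
    z=p['z_map'][max(v-r,0):v+r+1,max(u-r,0):u+r+1];z=z[z>0]
    if len(z)==0:return None
    o,d=ray(p,uv,s);return o+d*np.median(z)
def at_z(p,uv,h,s=None):
    o,d=ray(p,uv,s);return o+d*(h-o[2])/d[2]
def save(p,n): cv2.imwrite('pics/'+n,cv2.cvtColor(p['img'],cv2.COLOR_RGB2BGR))
E
python3 - <<'E'
from h import *
np.set_printoptions(precision=1,suppress=True)
print(read_state(), grip_point_offset)
names=['pan_floor','pointer','green_band','solder_reel','weight_mat','tape_black','weight_50','weight_100','weight_150','weight_200']
for c in ['scene','side','wrist']:
    s=read_state();p=get_image(c);save(p,c+'0.png');print(c, p.keys(), T_of(p,s)[:3,3])
    for n in names:
        r=place_of(p,n)[:2]
        for q in r: print(n,q['at'],q['conf'],at_depth(p,q['at'],s),at_z(p,q['at'],3 if 'weight' in n else 0,s))
E
```

```text
{'clock': 0.0, 'joints': array([ 0.3,  0.4,  0. , -0. , -1.2, -0.3]), 'joint_vel': array([-0., -0., -0.,  0., -0., -0.]), 'joint_efforts': array([ -0. , -39.2,  18.8,   4.2,  -0. ,   0. ]), 'position': array([624.8,   0. , 403.6]), 'ee_rot': array([-0.7,  0.7,  0. , -0. ]), 'contact_force': array([-0.1,  0.7,  0.4]), 'wrist_torque': array([-0.,  0.,  0.]), 'grasp_force': 0.0, 'gripper_width': 85.35563808138303} 154.70000000000002
scene dict_keys(['img', 'z_map', 'mtx', 'world_from_camera', 'shot']) [ 155.9 -558.   581.3]
pan_floor [310.7, 246.7] 0.78 [560.1  -8.2 120.8] [666.2 136.    0. ]
pointer [336.8, 190.2] 0.94 [684.2  70.9 170.9] [904.3 332.9   0. ]
green_band [334.5, 200.3] 0.44 [689.4  83.3 140.1] [858.8 287.    0. ]
solder_reel [341.6, 249.8] 0.81 [587.7 -64.1 134.6] [717.9  84.8   0. ]
weight_mat [203.5, 246.5] 0.7 [453.9 276.    4. ] [454.5 277.4   3. ]
tape_black [241.2, 312.8] 0.81 [418.7  18.3  10.3] [423.5  28.7   0. ]
tape_black [311.5, 246.6] 0.41 [561.1  -9.3 121.2] [668.  135.3   0. ]
weight_50 [223.4, 254.4] 0.82 [477.  215.4   7.1] [479.3 220.9   3. ]
weight_50 
[... 2146 characters left out ...]
ght_mat [210.5, 319.7] 0.18 [684.   74.9 171.6] [733.2 202.    3. ]
tape_black [211.3, 320.2] 0.62 [683.5  75.4 171.6] [733.  205.1   0. ]
weight_50 [393.7, 335.6] 0.8 [488.8 214.1  19.6] [482.4 227.8   3. ]
weight_50 [383.9, 371.2] 0.65 [603.3 -16.3 311.5] [490.5 289.2   3. ]
weight_100 [393.7, 335.6] 0.8 [488.8 214.1  19.6] [482.4 227.8   3. ]
weight_100 [383.9, 371.2] 0.65 [603.3 -16.3 311.5] [490.5 289.2   3. ]
weight_150 [393.7, 335.6] 0.8 [488.8 214.1  19.6] [482.4 227.8   3. ]
weight_150 [383.9, 371.2] 0.65 [603.3 -16.3 311.5] [490.5 289.2   3. ]
weight_200 [393.7, 335.6] 0.8 [488.8 214.1  19.6] [482.4 227.8   3. ]
weight_200 [383.9, 371.2] 0.65 [603.3 -16.3 311.5] [490.5 289.2   3. ]
```

View pics/scene0.png

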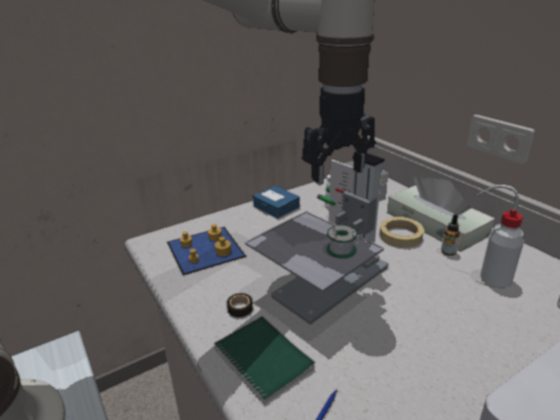

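View pics/wrist0.png

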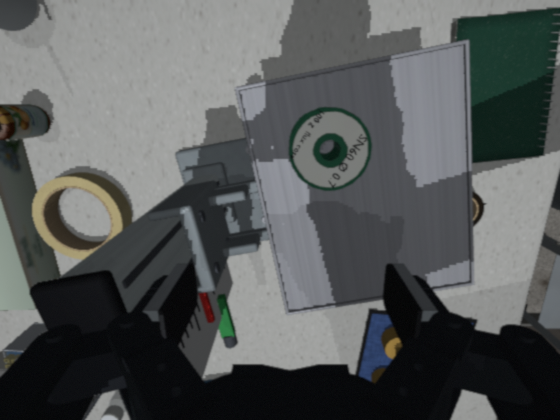

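View pics/side0.png

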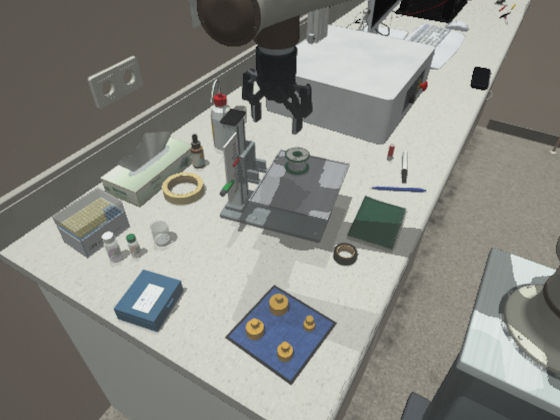

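The scene shows the mat with four weights (scene 185–223, 230–256), pan with the reel at (342,240), pointer (343,190) above green marker (326,199), and the tape at (239,304). The wrist view shows the pointer at (206,306) and the marker at (226,320). Next I measure them with depth.

```bash
cat >> h.py <<'E'
def cloud(p,s=None):
    K=np.array(p['mtx']);T=T_of(p,s);v,u=np.mgrid[:420,:560];z=p['z_map']
    c=np.stack([(u-K[0,2])/K[0,0]*z,-(v-K[1,2])/K[1,1]*z,-z],-1)
    W=c@T[:3,:3].T+T[:3,3];W[z<=0]=np.nan;return W
def blobs(m,amin=8):
    n,l,st,ce=cv2.connectedComponentsWithStats(m.astype(np.uint8))
    return [(l==i,st[i,4],ce[i]) for i in range(1,n) if st[i,4]>=amin]
def hsv(p): return cv2.cvtColor(p['img'],cv2.COLOR_RGB2HSV).astype(int)
def rep(p,s,m,name,amin=8):
    W=cloud(p,s)
    for b,a,c in blobs(m,amin):
        w=W[b];w=w[~np.isnan(w[:,0])]
        if len(w): print(name,'px',c.round(),a,'med',np.median(w,0),'p5',np.percentile(w,5,0),'p95',np.percentile(w,95,0))
def masks(p):
    H=hsv(p);h,s_,v=H[...,0],H[...,1],H[...,2]
    return dict(red=((h<6)|(h>174))&(s_>150)&(v>60),green=(h>50)&(h<75)&(s_>150)&(v>70),brass=(h>10)&(h<28)&(s_>140)&(v>70),blue=(h>105)&(h<125)&(s_>120)&(v>40))
E
python3 - <<'E'
from h import *
np.set_printoptions(precision=1,suppress=True)
for c in ['scene','side','wrist']:
    s=read_state();p=get_image(c);print(c)
    M=masks(p)
    for k,m in M.items(): rep(p,s,m,k,12)
    W=cloud(p,s)
    if c=='wrist':
        m=(W[...,2]>105)&(W[...,2]<135)
        b=max(blobs(m),key=lambda b:b[1]); w=W[b[0]].astype(np.float32)
        print('pan',b[1],np.median(w,0),cv2.minAreaRect(w[:,:2]))
        m=(W[...,2]>145)&(W[...,2]<170)&(W[...,0]<640)
        rep(p,s,m,'reel',50)
E
```

```text
scene
red px [511. 219.] 255 med [ 903.2 -185.1  153.6] p5 [ 894.2 -196.6  140.9] p95 [ 917.6 -171.3  162. ]
green px [325. 199.] 23 med [680.7 103.6 137.7] p5 [675.5  92.1 135.7] p95 [684.6 112.4 138.9]
brass px [219. 241.] 275 med [483.7 230.   23.5] p5 [468.9 213.9   9.8] p95 [498.8 297.8  39.2]
brass px [186. 240.] 79 med [421.2 301.9  20.5] p5 [413.9 296.8   9.8] p95 [431.4 311.5  33.2]
brass px [451. 234.] 19 med [898.5 -66.8  59. ] p5 [896.3 -72.6  54.8] p95 [903.3 -61.1  60.9]
brass px [193. 256.] 52 med [411.4 232.2  14.8] p5 [405.9 226.8   9.1] p95 [417.1 238.   31.1]
blue px [202. 252.] 1114 med [444.3 254.5   3.2] p5 [388.1 202.9   1.4] p95 [516.6 324.7   4.9]
blue px [326. 407.] 117 med [ 429.4 -228.5    8.1] p5 [ 410.4 -237.3    6.2] p95 [ 451.1 -216.9   10. ]
side
red px [424.  85.] 31 med [ 479.9 -692.1   82.2] p5 [ 475.  -698.1   74.3] p95 [ 489.6 -684.4   91.2]
red px [219.  98.] 66 med [ 906.8 -172.8  153.4] p5 [ 894.9 -187.6  145.8] p95 [ 921.5 -160.8  157.9]
brass px [254. 321.] 15 med [491.3 299.6  39.3] p5 [487.7 296.3  37.7] p95 [494.7 303.3  39.7]
brass px [2
[... 509 characters left out ...]
.2  64.2 171.3] p5 [683.1  53.5 169.6] p95 [689.4  75.  172.4]
green px [226. 325.] 204 med [680.9 108.9 135.6] p5 [676.8  92.3 134.4] p95 [685.1 117.2 136.6]
brass px [  3. 119.] 45 med [896.1 -63.1  58.1] p5 [895.  -65.8  55.8] p95 [898.2 -60.3  60.3]
brass px [392. 346.] 206 med [490.5 227.3  23.1] p5 [483.1 215.   22. ] p95 [499.5 241.8  29.6]
blue px [374. 346.] 1193 med [508.3 250.5   1.3] p5 [491.  197.7   0.1] p95 [522.2 294.    2.6]Traceback (most recent call last):
  File "<stdin>", line 11, in <module>
cv2.error: OpenCV(4.12.0) /io/opencv/modules/imgproc/src/convhull.cpp:143: error: (-215:Assertion failed) total >= 0 && (depth == CV_32F || depth == CV_32S) in function 'convexHull'
```

Call:
{"method": "carry_out", "body": {"slide": [[0, 0.05, 0], [-0.04, 0.09, 0], [-0.09, 0.125, 0.01], [-0.145, 0.15, 0.02], [-0.2, 0.173, 0.04], [-0.25, 0.173, 0.06], [-0.272, 0.173, 0.08], [-0.272, 0.173, 0.08]], "roll": [0, 0, 0, 0, 0, 0, 0, 0], "claw": [0.085, 0.085, 0.07, 0.06, 0.05, 0.05, 0.05, 0.05]}}

```text
clock: 2.8
position: [451.5, 273.2, 323.1]
ee_rot: [0.708, -0.706, 0.0, 0.002]
contact_force: [-0.7, 0.6, 0.2]
gripper_width: 50.0
grasp_force: 0.0
```

```bash
python3 - <<'E'
from h import *
np.set_printoptions(precision=1,suppress=True)
s=read_state();p=get_image('wrist');save(p,'wrist1.png');print(s['position'],s['ee_rot'].round(4),s['contact_force'],s['joints'])
rep(p,s,masks(p)['brass'],'brass',30)
W=cloud(p,s);m=(W[...,2]>10)&(W[...,2]<60);rep(p,s,m,'tall',60)
m=(W[...,2]>27.5)&(W[...,2]<60)&(abs(W[...,0]-452)<75)&(abs(W[...,1]-272)<75);rep(p,s,m,'knob',30)
b=np.nan_to_num(W[masks(p)['blue']]).astype(np.float32);b=b[abs(b[:,2])<8]
print(cv2.minAreaRect(b[:,:2].copy()),np.median(b[:,2]))
p=get_image('scene');W=cloud(p);m=(W[...,2]>112)&(W[...,2]<128)&(W[...,0]<680)
b=max(blobs(m),key=lambda b:b[1]);w=W[b[0]];print('pan',b[1],np.median(w,0),cv2.minAreaRect(w[:,:2].astype(np.float32).copy()))
rep(p,s,(W[...,2]>140)&(W[...,2]<170)&(W[...,0]<640),'reel',50)
rep(p,s,masks(p)['red']|masks(p)['green'],'mark',8)
E
```

```text
[451.5 273.2 323.1] [ 0.7 -0.7  0.   0. ] [-0.7  0.6  0.2] [ 0.9  0.3 -0.3 -0.  -0.9 -0.8]
brass px [255. 145.] 1129 med [479.4 227.9  23.4] p5 [467.2 216.8  22.1] p95 [494.8 239.6  39.6]
brass px [337. 155.] 322 med [412.9 235.2  28.6] p5 [406.  229.8  12.3] p95 [418.7 242.7  30.1]
brass px [247. 228.] 303 med [488.4 300.2  21.7] p5 [482.  290.8  20.2] p95 [495.8 311.5  37.6]
brass px [321. 235.] 552 med [423.5 307.   19.6] p5 [412.8 298.9  18.1] p95 [433.1 316.   35.8]
tall px [253. 149.] 1574 med [480.9 230.3  23.3] p5 [467.1 216.7  21.7] p95 [496.6 246.3  39.5]
tall px [335. 156.] 490 med [413.9 236.9  21.4] p5 [405.1 229.9  11.9] p95 [421.1 245.5  30. ]
tall px [244. 224.] 1087 med [491.1 296.   21.3] p5 [478.9 284.8  14.4] p95 [505.4 311.9  37.5]
tall px [ 38. 277.] 8247 med [678.  348.5  33.1] p5 [653.7 299.1  14.5] p95 [713.6 392.9  34.5]
tall px [321. 234.] 757 med [424.1 306.8  19.5] p5 [411.9 298.1  13. ] p95 [434.5 317.6  35.7]
knob px [251. 152.] 266 med [481.7 231.5  39.1] p5 [476.1 225.6  34.8] p95 [487.4 237.1  40.2]
knob px [338. 159.] 222 med [412.2 238.5  29.2] p5 
[... 369 characters left out ...]
121.1] ((582.0223388671875, -3.8467636108398438), (205.79171752929688, 202.10011291503906), 10.838833808898926)
reel px [ 82. 133.] 1665 med [317.8 840.5 155.2] p5 [122.1 835.8 141.5] p95 [563.3 845.1 168.5]
reel px [342. 235.] 534 med [595.7 -52.9 157.9] p5 [576.5 -72.1 142.5] p95 [620.9 -26.8 159.5]
reel px [ 16. 365.] 846 med [ 75.4 -54.3 155.4] p5 [ 58.5 -74.2 141.7] p95 [ 93.7 -16.6 168.6]
reel px [528. 392.] 3793 med [ 557.5 -422.   156.2] p5 [ 507.7 -449.5  154.7] p95 [ 621.9 -403.3  157.5]
mark px [326. 199.] 21 med [680.2 103.5 137.5] p5 [677.9  92.9 136.1] p95 [684.8 112.3 139.3]
mark px [511. 219.] 255 med [ 902.7 -184.9  153.8] p5 [ 894.2 -196.5  140.8] p95 [ 917.6 -170.9  162.4]
```

View pics/wrist1.png

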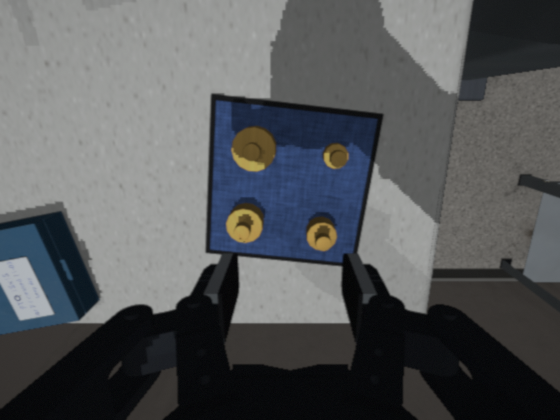

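The wrist view shows 200 g at (253,149), 50 g at (336,157), 150 g at (244,226), 100 g at (321,236), matching the measured top heights. The pointer-to-band gap of about 37 mm is about 310 g, so I'll use 200 + 100. Next, the pan pose.

```bash
python3 - <<'E'
from h import *
np.set_printoptions(precision=1,suppress=True)
p=get_image('wrist');s=dict(position=np.array([624.8,0,403.6]),ee_rot=[.7075,-.7067,0,0])
c=np.array([at_z(p,q,121.5,s) for q in [(238,88),(468,41),(472,283),(288,312)]])
print(c,c.mean(0),[np.linalg.norm(c[i]-c[i-1]) for i in range(4)])
p=get_image('side');W=cloud(p);m=(W[...,2]>114)&(W[...,2]<127)&(W[...,0]<655)&(W[...,0]>400)&(abs(W[...,1])<150)
b=max(blobs(m),key=lambda b:b[1]);w=W[b[0]];print('pan',b[1],np.median(w,0),cv2.minAreaRect(w[:,:2].astype(np.float32).copy()))
E
```

```text
[[ 663.4  -87.7  121.5]
 [ 500.8 -118.9  121.5]
 [ 465.    73.4  121.5]
 [ 627.   103.5  121.5]] [564.   -7.4 121.5] [np.float64(194.67099259492437), np.float64(165.5780353848843), np.float64(195.57122094866642), np.float64(164.74291251100308)]
pan 49 [623.4 102.  121. ] ((625.0117797851562, 97.27986907958984), (12.543691635131836, 29.189117431640625), 33.460906982421875)
```

Call:
{"method": "carry_out", "body": {"slide": [[0.042, -0.03, 0.02], [0.042, -0.03, 0.07], [0.042, -0.03, 0.115], [0.042, -0.03, 0.144], [0.042, -0.03, 0.144], [0.042, -0.03, 0.144], [0.042, -0.03, 0.144], [0.042, -0.03, 0.144]], "roll": [0, 0, 0, 0, 0, 0, 0, 0], "claw": [0.055, 0.055, 0.055, 0.055, 0.055, 0.055, 0.03, 0.03]}}

```text
clock: 4.0
position: [482.4, 230.4, 182.9]
ee_rot: [0.707, -0.707, 0.0, -0.002]
contact_force: [-0.3, -0.9, 4.8]
gripper_width: 33.7
grasp_force: 59.2
```

Call:
{"method": "carry_out", "body": {"slide": [[0, 0, 0], [0, 0, 0], [0, 0, 0]], "roll": [0, 0, 0], "claw": [0.03, 0.03, 0.03]}}

```text
clock: 4.38
position: [482.4, 230.4, 182.9]
ee_rot: [0.707, -0.707, 0.0, -0.002]
contact_force: [-0.5, -0.5, 5.5]
gripper_width: 33.6
grasp_force: 59.2
```

Call:
{"method": "carry_out", "body": {"slide": [[0, 0, -0.02], [0, 0, -0.06], [0, 0, -0.1], [0, 0, -0.1], [0, 0, -0.1]], "roll": [0, 0, 0, 0, 0], "claw": [0.03, 0.03, 0.03, 0.03, 0.03]}}

```text
clock: 5.0
position: [481.3, 229.6, 280.6]
ee_rot: [-0.707, 0.707, 0.0, -0.0]
contact_force: [-1.1, 0.1, -2.7]
gripper_width: 33.9
grasp_force: 60.1
```

```bash
python3 - <<'E'
from h import *
np.set_printoptions(precision=1,suppress=True)
s=read_state();p=get_image('wrist');print(s['position'],s['contact_force'],s['gripper_width'],s['grasp_force'])
q=get_image('side');W=cloud(q)
rep(q,None,(W[...,2]>6)&(W[...,2]<200)&(abs(W[...,0]-452)<75)&(abs(W[...,1]-265)<85),'side',10)
i=np.hstack([cv2.resize(p['img'][:, 100:460],None,fx=1,fy=1),q['img'][:, 130:490]])
cv2.imwrite('pics/g1.png',cv2.cvtColor(i,cv2.COLOR_RGB2BGR))
E
```

```text
[481.3 229.6 280.6] [-1.1  0.1 -2.7] 33.86917149831808 60.1058292388916
side px [273. 260.] 1080 med [487.  240.1 140.1] p5 [453.8 223.5 109.6] p95 [524.6 247.8 193.4]
side px [309. 324.] 137 med [408.1 243.   15.9] p5 [400.8 234.6   8.9] p95 [416.7 249.1  31.7]
side px [255. 329.] 306 med [486.4 305.5  22.6] p5 [475.  291.3   9.7] p95 [502.7 316.   39.2]
side px [285. 352.] 252 med [417.8 315.8  20.8] p5 [407.9 304.1   8.5] p95 [431.1 324.5  37.3]
```

View pics/g1.png

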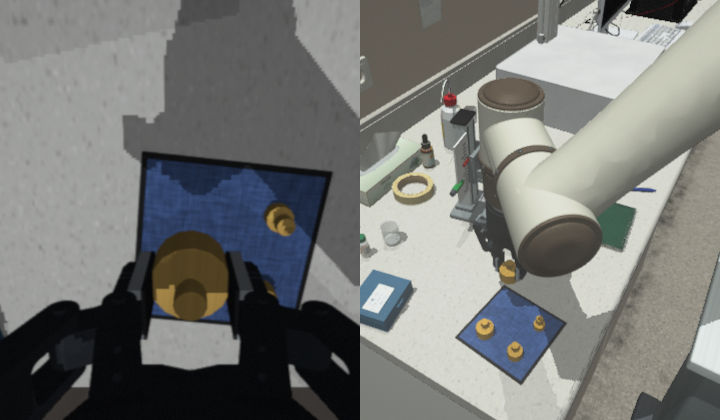

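Call:
{"method": "carry_out", "body": {"slide": [[0, 0, -0.05], [0.02, -0.01, -0.07], [0.07, -0.02, -0.07], [0.125, -0.035, -0.07], [0.18, -0.05, -0.07], [0.22, -0.06, -0.07], [0.231, -0.061, -0.07], [0.231, -0.061, -0.07]], "roll": [0, 0, 0, 0, 0, 0, 0, 0], "claw": [0.03, 0.03, 0.03, 0.03, 0.03, 0.03, 0.03, 0.03]}}

```text
clock: 6.1
position: [542.8, -1.4, 349.6]
ee_rot: [-0.707, 0.708, 0.001, -0.001]
contact_force: [-0.3, 0.8, -1.6]
gripper_width: 33.6
grasp_force: 60.6
```

```bash
python3 - <<'E'
from h import *
np.set_printoptions(precision=1,suppress=True)
s=read_state();p=get_image('wrist');print(s['position'],s['contact_force'],s['gripper_width'],s['grasp_force'])
W=cloud(p,s);P=s['position']
m=masks(p)['brass'];rep(p,s,m,'brass',100)
w=W[(abs(W[...,2]-120)<6)&(abs(W[...,0]-540)<60)&(abs(W[...,1]+20)<60)];print(len(w),np.median(w,0))
q=get_image('scene');rep(q,None,masks(q)['brass'],'sc',60)
E
```

```text
[542.8  -1.4 349.6] [-0.3  0.8 -1.6] 33.55433979957917 60.59653401374817
brass px [290. 282.] 3928 med [543.  -4. 190.] p5 [528.9 -15.7 189. ] p95 [557.1   9.  206.1]
25442 [534.8 -32.8 119. ]
sc px [304. 218.] 205 med [541.3 -12.6 191.6] p5 [532.1 -18.  176.7] p95 [555.7   0.2 206.1]
sc px [214. 233.] 107 med [490.4 289.8  22.3] p5 [480.7 283.2   9.9] p95 [501.8 302.6  35.8]
sc px [186. 240.] 77 med [421.6 302.3  19.8] p5 [413.8 295.5   9.6] p95 [431.1 311.5  34. ]
```

Call:
{"method": "carry_out", "body": {"slide": [[0, 0, 0.03], [0, 0, 0.046], [0, 0, 0.055], [0, 0, 0.064], [0, 0, 0.071], [0, 0, 0.072], [0, 0, 0.072], [0, 0, 0.072]], "roll": [0, 0, 0, 0, 0, 0, 0, 0], "claw": [0.03, 0.03, 0.03, 0.03, 0.03, 0.03, 0.03, 0.03]}}

```text
clock: 7.2
position: [543.1, -1.0, 279.2]
ee_rot: [-0.707, 0.707, -0.0, 0.0]
contact_force: [0.1, -0.2, 0.0]
gripper_width: 33.8
grasp_force: 60.8
```

Call:
{"method": "carry_out", "body": {"slide": [[0, 0, 0], [0, 0, 0], [0, 0, 0], [0, 0, 0], [0, 0, 0], [0, 0, 0]], "roll": [0, 0, 0, 0, 0, 0], "claw": [0.03, 0.03, 0.05, 0.055, 0.055, 0.055]}}

```text
clock: 7.95
position: [543.0, -1.0, 278.7]
ee_rot: [0.707, -0.707, -0.0, 0.0]
contact_force: [-0.2, 0.3, -0.1]
gripper_width: 55.2
grasp_force: 0.0
```

Call:
{"method": "carry_out", "body": {"slide": [[0, 0, -0.015], [0, 0, -0.05], [0, 0, -0.1], [0, 0, -0.1]], "roll": [0, 0, 0, 0], "claw": [0.055, 0.055, 0.055, 0.055]}}

```text
clock: 8.45
position: [543.9, -0.9, 384.5]
ee_rot: [0.707, -0.707, 0.003, -0.005]
contact_force: [0.7, -0.6, -1.5]
gripper_width: 55.0
grasp_force: 0.0
```

```bash
python3 - <<'E'
from h import *
np.set_printoptions(precision=1,suppress=True)
s=read_state();p=get_image('wrist');print(s['position'],s['contact_force'])
save(p,'wrist2.png')
M=masks(p)
for k in ['brass','red','green']: rep(p,s,M[k],k,60)
W=cloud(p,s);w=W[(abs(W[...,2]-97)<12)&(abs(W[...,0]-540)<60)&(abs(W[...,1]+20)<60)];print(len(w),np.median(w,0))
E
```

```text
[543.9  -0.9 384.5] [ 0.7 -0.6 -1.5]
brass px [301. 215.] 568 med [538.5   3.9 117.1] p5 [528.3  -6.9 115.9] p95 [551.3  14.8 133. ]
red px [104. 300.] 154 med [685.6  62.1 147.1] p5 [683.3  53.4 144.9] p95 [688.3  71.3 148. ]
17261 [533.3 -26.   95. ]
```

View pics/wrist2.png

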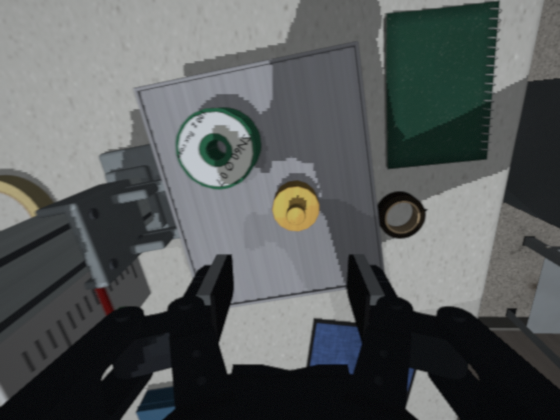

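The weight stands at (300,208) on the pan, with the reel undisturbed at (218,148). The pan sank 24 mm, so this is the 200 g. Next is the 100 g.

Call:
{"method": "carry_out", "body": {"slide": [[-0.04, 0.015, 0], [-0.095, 0.035, 0], [-0.15, 0.058, 0], [-0.205, 0.08, 0], [-0.26, 0.1, 0.01], [-0.3, 0.118, 0.04], [-0.311, 0.12, 0.08], [-0.311, 0.12, 0.1]], "roll": [0, 0, 0, 0, 0, 0, 0, 0], "claw": [0.055, 0.05, 0.046, 0.046, 0.046, 0.046, 0.046, 0.046]}}

```text
clock: 9.5
position: [421.8, 310.5, 276.0]
ee_rot: [0.708, -0.706, 0.0, 0.002]
contact_force: [-0.6, -0.1, -0.8]
gripper_width: 46.1
grasp_force: 0.0
```

```bash
python3 - <<'E'
from h import *
np.set_printoptions(precision=1,suppress=True)
s=read_state();p=get_image('wrist');print(s['position'],s['contact_force'])
W=cloud(p,s);m=(W[...,2]>27.5)&(W[...,2]<60)&(abs(W[...,0]-452)<75)&(abs(W[...,1]-272)<75);rep(p,s,m,'knob',30)
E
```

```text
[421.8 310.5 276. ] [-0.6 -0.1 -0.8]
knob px [305. 114.] 370 med [412.  239.   29.2] p5 [406.5 233.6  28. ] p95 [417.8 244.1  30.2]
knob px [186. 206.] 413 med [491.6 299.   36.9] p5 [486.1 293.6  29.9] p95 [497.7 305.2  38. ]
knob px [288. 220.] 349 med [422.9 309.6  35. ] p5 [417.3 304.5  29.3] p95 [428.4 315.9  36. ]
```

Call:
{"method": "carry_out", "body": {"slide": [[0.001, -0.001, 0.04], [0.001, -0.001, 0.08], [0.001, -0.001, 0.095], [0.001, -0.001, 0.095], [0.001, -0.001, 0.095], [0.001, -0.001, 0.095], [0.001, -0.001, 0.095], [0.001, -0.001, 0.095]], "roll": [0, 0, 0, 0, 0, 0, 0, 0], "claw": [0.046, 0.046, 0.046, 0.046, 0.02, 0.02, 0.02, 0.02]}}

```text
clock: 10.55
position: [424.4, 309.5, 185.5]
ee_rot: [0.707, -0.707, -0.0, -0.002]
contact_force: [-1.0, -0.5, 6.8]
gripper_width: 24.2
grasp_force: 58.9
```

Call:
{"method": "carry_out", "body": {"slide": [[0, 0, 0], [0, 0, -0.02], [0, 0, -0.06], [0, 0, -0.115], [0, 0, -0.166], [0, 0, -0.166], [0, 0, -0.166]], "roll": [0, 0, 0, 0, 0, 0, 0], "claw": [0.02, 0.02, 0.02, 0.02, 0.02, 0.02, 0.02]}}

```text
clock: 11.42
position: [423.4, 308.5, 349.4]
ee_rot: [-0.707, 0.707, 0.0, -0.0]
contact_force: [-0.1, 0.2, -1.3]
gripper_width: 23.9
grasp_force: 59.0
```

Call:
{"method": "carry_out", "body": {"slide": [[0.035, -0.015, 0], [0.085, -0.035, 0], [0.135, -0.06, 0], [0.185, -0.082, 0], [0.23, -0.105, 0], [0.256, -0.115, 0], [0.256, -0.115, 0], [0.256, -0.115, 0]], "roll": [0, 0, 0, 0, 0, 0, 0, 0], "claw": [0.02, 0.02, 0.02, 0.02, 0.02, 0.02, 0.02, 0.02]}}

```text
clock: 12.42
position: [538.6, 53.2, 348.3]
ee_rot: [-0.707, 0.707, 0.001, -0.001]
contact_force: [-0.7, 0.3, -1.2]
gripper_width: 23.7
grasp_force: 59.1
```

```bash
python3 - <<'E'
from h import *
np.set_printoptions(precision=1,suppress=True)
s=read_state();p=get_image('wrist');print(s['position'],s['contact_force'],s['gripper_width'])
W=cloud(p,s)
for k in ['brass','red','green']: rep(p,s,masks(p)[k],k,60)
w=W[(abs(W[...,2]-97)<9)&(abs(W[...,0]-540)<70)&(abs(W[...,1]+20)<60)];print(len(w),np.median(w,0))
E
```

```text
[538.6  53.2 348.3] [-0.7  0.3 -1.2] 23.69797905894639
brass px [281. 144.] 2538 med [543.6  -1.  117.1] p5 [529.9 -13.9 115.9] p95 [557.5  14.  133.3]
brass px [290. 278.] 1928 med [538.7  51.  182.3] p5 [528.8  42.8 181.1] p95 [548.6  59.5 198.5]
red px [ 35. 262.] 331 med [686.3  63.9 147.4] p5 [683.4  52.8 146.5] p95 [689.7  75.5 148.4]
green px [ 71. 313.] 496 med [681.7 107.6 135.7] p5 [677.   92.8 134.8] p95 [686.7 117.7 136.6]
30477 [535.5 -22.9  95. ]
```

Call:
{"method": "carry_out", "body": {"slide": [[0, 0, 0.04], [0, 0, 0.064], [0, 0, 0.072], [0, 0, 0.079], [0, 0, 0.081], [0, 0, 0.081], [0, 0, 0.081], [0, 0, 0.081]], "roll": [0, 0, 0, 0, 0, 0, 0, 0], "claw": [0.02, 0.02, 0.02, 0.02, 0.02, 0.02, 0.02, 0.02]}}

```text
clock: 13.48
position: [539.2, 53.1, 269.2]
ee_rot: [0.707, -0.707, 0.0, -0.001]
contact_force: [0.7, 0.7, 0.1]
gripper_width: 23.9
grasp_force: 59.3
```

Call:
{"method": "carry_out", "body": {"slide": [[0, 0, 0], [0, 0, 0], [0, 0, 0], [0, 0, 0], [0, 0, 0]], "roll": [0, 0, 0, 0, 0], "claw": [0.02, 0.035, 0.046, 0.046, 0.046]}}

```text
clock: 14.1
position: [539.0, 53.0, 268.7]
ee_rot: [-0.707, 0.707, 0.0, -0.0]
contact_force: [-0.6, -0.3, -0.2]
gripper_width: 46.0
grasp_force: 0.0
```

Call:
{"method": "carry_out", "body": {"slide": [[0, 0, -0.015], [0, 0, -0.05], [0, 0, -0.1], [0, 0, -0.12], [0, 0, -0.12], [0, 0, -0.12], [0, 0, -0.12], [0, 0, -0.12]], "roll": [0, 0, 0, 0, 0, 0, 0, 0], "claw": [0.046, 0.046, 0.046, 0.046, 0.046, 0.046, 0.046, 0.046]}}

```text
clock: 15.1
position: [539.0, 53.0, 387.7]
ee_rot: [-0.707, 0.707, 0.0, -0.001]
contact_force: [-0.1, 0.5, 0.1]
gripper_width: 46.2
grasp_force: 0.0
```

```bash
python3 - <<'E'
from h import *
np.set_printoptions(precision=1,suppress=True)
s=read_state();p=get_image('wrist');print(s['position'],s['contact_force'])
save(p,'wrist3.png')
for k in ['brass','red','green']: rep(p,s,masks(p)[k],k,60)
p=get_image('scene');c=cv2.resize(p['img'][150:270,240:400],None,fx=5,fy=5,interpolation=cv2.INTER_CUBIC)
cv2.imwrite('pics/sc3.png',cv2.cvtColor(c,cv2.COLOR_RGB2BGR))
for k in ['red','green','brass']: rep(p,None,masks(p)[k],k,4)
E
```

```text
[539.   53.  387.7] [-0.1  0.5  0.1]
brass px [284. 136.] 1594 med [543.6  -1.1 105.1] p5 [530.4 -13.8 103.8] p95 [557.3  13.8 121.3]
brass px [293. 201.] 188 med [536.4  49.2 101. ] p5 [530.6  44.8  99.8] p95 [543.8  61.6 116.8]
brass px [326. 360.] 155 med [493.9 289.   21.2] p5 [481.7  43.9  19.3] p95 [527.8 293.9 284.8]
red px [ 89. 229.] 204 med [686.4  63.6 135.4] p5 [683.3  52.4 134.4] p95 [689.3  75.2 136.4]
green px [105. 281.] 358 med [681.6 107.  135.7] p5 [676.8  92.2 134.7] p95 [686.4 117.2 136.6]
red px [511. 219.] 253 med [ 902.4 -185.   153.6] p5 [ 894.  -196.8  141.1] p95 [ 917.6 -170.9  161.8]
green px [326. 199.] 23 med [680.7 104.2 136.6] p5 [679.2  93.8 134.8] p95 [684.4 113.1 138.6]
brass px [214. 233.] 106 med [490.8 289.7  22. ] p5 [480.8 282.9  10.4] p95 [502.3 302.2  36. ]
brass px [451. 234.] 19 med [899.8 -66.4  58.4] p5 [894.8 -72.   55.4] p95 [902.7 -61.   61.5]
brass px [285. 245.] 136 med [537.5  47.6 102.3] p5 [529.1  40.2  90.7] p95 [546.8  56.6 118.3]
brass px [452. 242.] 7 med [900.  -71.5  38.5] p5 [898.8 -74.7  36.8] p95 [904.1 -68.8  42.9]
brass px [302. 258.] 239 med [539.7  -8.8 106.1] p5 [528.1 -18.3  92. ] p95 [553.3   4.6 119.2]
brass px [193. 256.] 56 med [411.7 232.7  15.8] p5 [406.2 227.2   8.2] p95 [416.6 237.7  31.3]
```

View pics/wrist3.png

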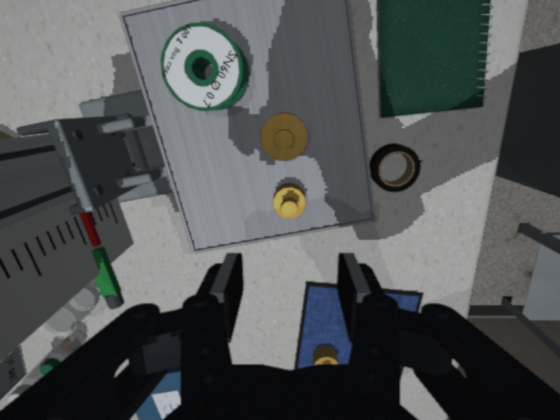

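View pics/sc3.png

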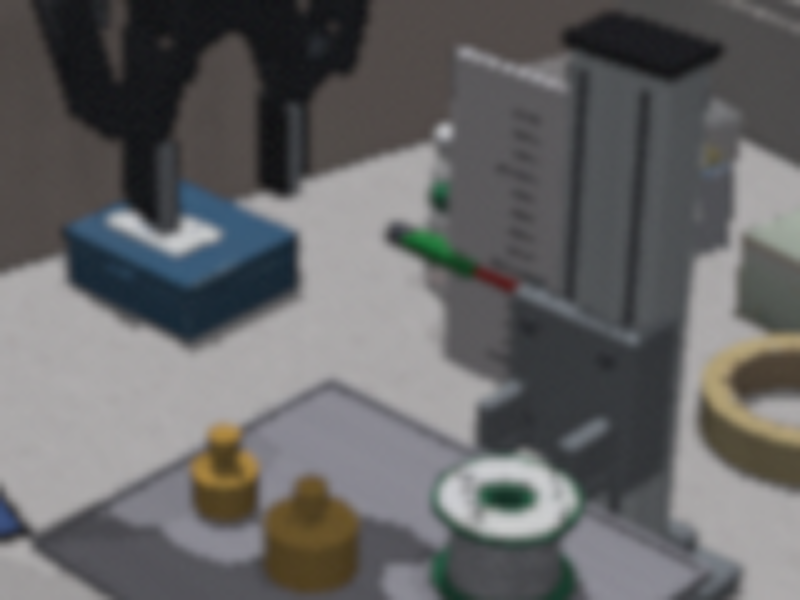

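Both weights and the reel stand upright on the pan. The red pointer at (500,283) runs into the right end of the green marker at (470,265), and the heights give about 1 mm offset. The 50 g and 150 g are still on the mat.

```bash
python3 -c "
from bench import *
print(job_done())"
```

```text
the job is handed in; nothing more can be done
None
```

I handed the job in with the 200 g and 100 g weights on the pan beside the reel; the pointer measured about 1 mm above the middle of the green band, and the 50 g and 150 g weights never left the mat (no verdict was returned).

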